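# Dip the gearbox and show the oil gauge rod

## Robot

A 6-joint arm with a two-finger parallel gripper is mounted at the origin on the work surface. World frame = base frame: x ahead of the robot, y to its left, z up, the work surface at z = 0. Lengths are in mm, angles in degrees, forces in N, time in s.
With the tool pointing down it reaches from about 350 to 850 mm from the base axis. Payload 8.1 kg.
Tool frame: the origin (TCP) lies at the very end of the fingers, on their centre line; the grasp point (between the pads) lies 19 mm behind it; z points along the fingers, y is the line along which they close (so a half turn about z gives the same grasp; the last joint's range is limited). The gripper opens to 85 mm and grips with 20 to 120 N. Pads are 22 mm wide; open, the fingers measure 114 mm over their backs; the gripper's body (76 mm by 85 mm) begins 54 mm behind the grasp point. The pads swing forward as they close: fully open they stand 13 mm farther back than shut.
Start: joints at [72.456, 7.471, 85.268, -0, 87.261, -4.893], TCP at [131.383, 585.443, 201.792] pointing down, gripper open.
Joint ranges: [-169.43, 169.43], [-51.17, 129.36], [1.28, 143.12], [-76.62, 256.62], [0, 156.53], [-152.29, 152.29]. Speed limits (degrees/s): [136.94, 136.94, 159.86, 180, 180, 180].

## Interface

Orientations are given as [roll, pitch, yaw] about the fixed x, y, z axes, in that order (R = Rz(yaw) Ry(pitch) Rx(roll)).
In Python, from bench import * gives the robot as it stands.
- The arm moves only by the tool play_rows, never from a script. Its argument "increments" is a list of rows, each a list of 3 entries, a list of its own where there are three numbers: the gripper's target within -1 to 1 (fully open at 1, half-way at 0, shut at -1), then the shift along the tool's x, y, z in mm, then the turn about the tool's z in rad. A call has 1 to 12 rows; each row shifts and turns the commanded pose from where the row before left it, along the tool's axes as they then stand; what a row does not reach is not made up. A row lasts 1/12 s, in which the tool goes at most 41.7 mm and 7.16 degrees, less where a joint would pass 70% of its speed; a pose out of reach is approached as far as the arm can. A call is refused whole if a number of a shift passes 41.7 or a number of a turn 0.125, either way. A call with a gripper value outside its range is refused whole. The fingers move at their own pace and stop on an object; "force" is the grip in N (left out, the last holds). Time passes only in rows, so rows that do not move let the fingers close. It gives the time, the measured TCP pose, the force, the opening and the grip force at its end, in the units of the state.
- sense(): the state, without advancing time (a new reading comes with each control period).
- snapshot(name): name is "side" or "top"; returns a dict with "color" (384x512x3 uint8, red, green, blue), "intrinsics" (3x3 intrinsics, pixels), "world_from_camera" (4x4, takes a point from camera to world coordinates). Camera axes: x right, y down, z forward; pixel columns grow to the right and rows downward; lengths in mm; the calibration is good to about 2 mm. A picture is of the moment at which its call begins. There is no depth.
- hand_in(): hands the job in; it is judged then, once.
Trained networks look in a picture, given as the dict that the camera call returned (one of the last four; its "shot" number tells which), for a name from the list of things; names that differ only in an ending like _2 or _b are one class to them, and where a whole thing is asked for, a point or a joint stands for the part that bears it (a point fixed in the world has none). Each returns a list of dicts, best first, with "p" (0 to 1); they miss things now and then, are a little off and sometimes report something else, mostly with a low value. They report only what shows in the picture. A call takes as long as a camera call. They do not tell look-alikes from the thing itself.
- find_in(query, picture): "xyz" ([x, y, z] in mm, in the coordinates of the camera as it stood for that picture, good to about 4 mm: the middle of the surface that is visible of it).
- regions_of(query, picture): "mask" (384x512 bool, what is visible of it).
- pinpoint(query, picture): "xyz" ([x, y, z] in mm, in the coordinates of the camera as it stood for that picture, good to about 4 mm: a listed point, or the origin of a listed thing).
The state is a dict: "time": time; "joint_pos": joint angles; "qd": joint speeds; "joint_efforts": joint torques, N m; "tool_pos": TCP position; "tcp_rot": TCP orientation; "ft_force": force on the tool from outside, world axes, zero at the start; "wrist_torque": the same for the moment, N m; "finger_gap": finger opening in mm; "grip_force": force on a finger pad.
Only numpy, scipy, OpenCV 4.12 (cv2) and the standard library are available. Lean on these libraries where they do the work, as an engineer would, in place of code of your own. Each camera call takes 0.05 s, during which the arm holds its last target. There are 200 camera calls.

## Task

Check the gearbox's oil level: take the longest of the three gauge rods from the rack, slide it into the gearbox's slanting dipstick tube until its collar stops on the mouth, without forcing it, and draw it right out again. Then present it for reading: keep the rod level and still, with its tip over the middle of the drip dish about a hand's breadth above the bench, and finish while still holding it there in the gripper. Leave the two shorter rods in the rack and everything else on the bench where it is.

Things in the scene. Friction and masses are not known exactly. Their poses are not given: they have to be found in the camera images.
- rod_long: the longest of three look-alike gauge rods, 0.12 kg, level in a rack slot (which one varies). Origin: centre of the collar's front face. +x runs along the rod to the tip, z up in the rack. Steel rod 9 mm across from x = 0 to 150 mm (last 6 mm tapered); collar 32 mm across, x = -6 to 0; black square handle 18 x 18 mm, x = -90 to -6, faces square to y and z: grip it near x = -40
- rod_long_tip (a point): centre of the longest rod's tip, 150 mm along +x from its origin; axes as the rod's
- rod_mid: the middle one of three look-alike gauge rods, 0.12 kg, level in a rack slot (which one varies). Origin: centre of the collar's front face. +x runs along the rod to the tip, z up in the rack. Steel rod 9 mm across from x = 0 to 120 mm (last 6 mm tapered); collar 32 mm across, x = -6 to 0; black square handle 18 x 18 mm, x = -90 to -6, faces square to y and z: grip it near x = -40
- rod_short: the shortest of three look-alike gauge rods, 0.12 kg, level in a rack slot (which one varies). Origin: centre of the collar's front face. +x runs along the rod to the tip, z up in the rack. Steel rod 9 mm across from x = 0 to 90 mm (last 6 mm tapered); collar 32 mm across, x = -6 to 0; black square handle 18 x 18 mm, x = -90 to -6, faces square to y and z: grip it near x = -40
- rack: fixed steel rack, base 200 x 180 x 8 mm. Origin on the bench below the middle rod's collar. Three rods lie 70 mm apart in open-topped notches, axes 50 mm above the bench, tips toward the rack's -y; they lift straight up. Rear bar (y = 72 to 84 mm, 53 mm high) carries the handles' ends, front bar (y = -61 to -49, 55 mm high) the bare rods
- gearbox: fixed cast aluminium gearbox. Origin on the bench straight below the centre of the dipstick tube's mouth, which is 150 mm above the bench. The casing spans x = -90 to 90 mm, y = -40 to -232 mm (output shaft to y = -262), up to 172 mm high (breather and bolts to 192)
- tube: steel dipstick tube fixed in the gearbox. Origin: centre of its mouth. +z points out of the tube along its axis, up and away from the gearbox, 35 degrees above level (level part along the gearbox's +y). Bore 14 mm, 165 mm deep; the mouth flares to 23 mm inside, 29 mm outside. When the collar stops on the rim the rod's origin is at this origin
- dish: fixed round open steel drip dish, 136 mm across at the rim, 22 mm high; origin under its centre, on the bench
- socket: socket, an upright steel cylinder 28 mm across, 36 mm tall; origin under its centre; a bystander
- wrench: steel wrench lying flat; origin at its underside; a bystander
- oil_bottle: grey oil bottle 72 mm across, 200 mm tall; origin under its centre; a bystander
- jar: glass jar 70 mm across, 80 mm tall; origin under its centre; a bystander
- brush: brush lying flat; origin at its underside; a bystander
- screwdriver: screwdriver lying flat; origin at its underside; a bystander
- lamp: LED inspection lamp on a round foot 68 mm across, 220 mm tall; origin under its foot; a bystander
There are look-alikes about, which are no part of the job. Several things have the shape of the dish; the one meant has the colours described above.

How it is judged:
By the outcome, as a careful person would: the job done as asked, in the order asked, and still so for the second after the job is handed in, while the arm keeps its last pose, push and grip.
It also fails if it takes over 48 s, if anything falls off the work surface, if the arm or the gripper's body presses on something with over 40 N, if the wrist force passes 120 N, or if a joint passes its speed limit or range.

## Working session

There is one attempt and no reset: what is moved stays moved. The work goes in short steps, Python scripts to look and compute and a tool call to move; the robot and the scene stay as the last step left them, time stands still between calls to the robot, and variables do not carry over. Pictures are saved under pics/ and viewed, at most 10 in all, crops included, and the job is handed in when it is done.

Besides the shell and the picture viewer there is one more tool, called after ">>>" as name([rows], argument=value, ...), one row to a line, values as JSON. play_rows: Moves the arm, as the interface text tells. Its arguments: {"type":"object","properties":{"increments":{"type":"array","items":{"type":"array"}},"force":{"type":"number"}},"required":["increments"]}

```bash
mkdir -p pics; ls
python3 - <<'E'
from bench import *
import cv2,numpy as np
s=sense();print(s)
ims=[]
for n in("side","top"):
    p=snapshot(n);ims.append(p["color"]);print(n,p["intrinsics"],p["world_from_camera"])
    T=p["world_from_camera"]
    for q in["rod_long","rod_mid","rod_short","rod_long_tip","rack","gearbox","tube","dish","lamp","oil_bottle","jar"]:
        for d in pinpoint(q,p)[:3]:
            x=np.array(T)@np.r_[d["xyz"],1]
            print(q,round(d["p"],2),x[:3].round(0))
    cv2.imwrite(f"pics/{n}0.png",cv2.resize(p["color"][:,:,::-1],(800,600)))
E
```

```text
pics
{'time': 0.0, 'joint_pos': array([ 7.24553331e+01,  7.51558135e+00,  8.53304129e+01,  1.26358095e-03,
        8.72640502e+01, -4.89295778e+00]), 'qd': array([-0.08486536, -0.03240167, -0.08659814, -0.01767396, -0.07000387,
        0.07932468]), 'joint_efforts': array([ 2.48702614e-03, -5.69377434e+01, -5.00566506e+01, -4.65847836e-05,
        1.46564492e-02,  4.85863211e-06]), 'tool_pos': array([131.19236287, 584.83574464, 200.72872241]), 'tcp_rot': array([-1.79890464e+02, -1.06435960e-02,  1.67348219e+02]), 'ft_force': array([ 0.5467702 , -0.47049039,  0.54016318]), 'wrist_torque': array([-0.00804338, -0.0245466 , -0.01040784]), 'grip_force': 0.0, 'finger_gap': 85.4045657227894}
side [[378.16415002   0.         252.66189971]
 [  0.         378.16415002 196.63693807]
 [  0.           0.           1.        ]] [[-8.99852121e-01 -3.49473319e-01  2.61025975e-01  2.66835909e+02]
 [-4.36002729e-01  7.02860594e-01 -5.62039684e-01  4.92505773e+02]
 [ 1.29530020e-02 -6.19560639e-01 -7.84841917e-01  9.15609949e+02]
 [ 0.00000000e+00  0.00000000e+00  0.00000000e+00  1.00000000e+00]]
rod_l
[... 708 characters left out ...]
 3.94904539e+02]
 [-9.99688597e-01 -2.38148519e-02 -7.45403593e-03 -9.59439595e+01]
 [ 1.02905841e-02 -1.21301796e-01 -9.92562330e-01  1.35628596e+03]
 [ 0.00000000e+00  0.00000000e+00  0.00000000e+00  1.00000000e+00]]
rod_long 0.82 [448. 256.  50.]
rod_mid 0.83 [514. 258.  49.]
rod_mid 0.36 [ 373. -229.   -1.]
rod_short 0.66 [588. 257.  53.]
rod_long_tip 0.83 [453. 108.  49.]
rod_long_tip 0.34 [705.  90.  -3.]
rack 0.74 [753. 281.   0.]
rack 0.72 [517. 261.   1.]
gearbox 0.63 [641. -63.   4.]
tube 0.4 [647. -72. 150.]
dish 0.76 [426. -19.  -1.]
dish 0.76 [ 582. -410.    1.]
dish 0.59 [ 426. -497.    1.]
lamp 0.75 [772. -17.  -0.]
oil_bottle 0.81 [753. 278.   4.]
jar 0.59 [ 373. -230.   -4.]
```

View pics/top0.png

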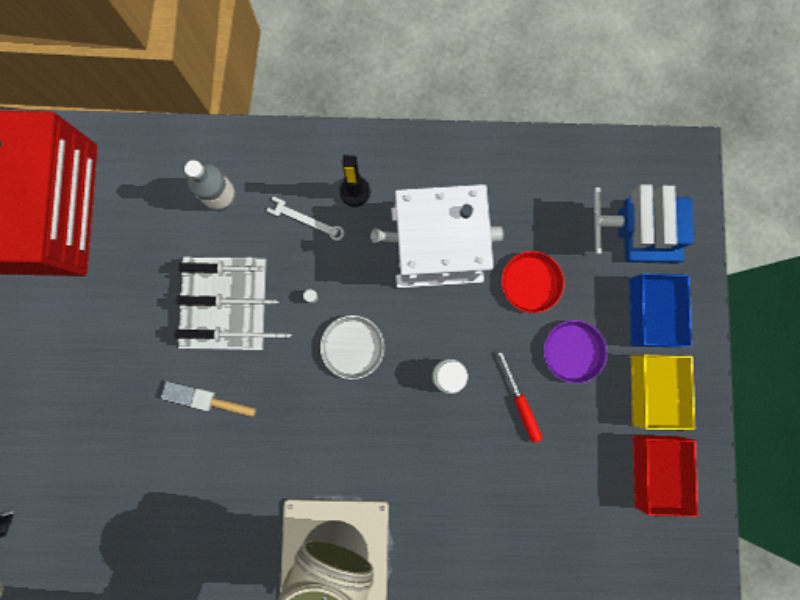

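View pics/side0.png

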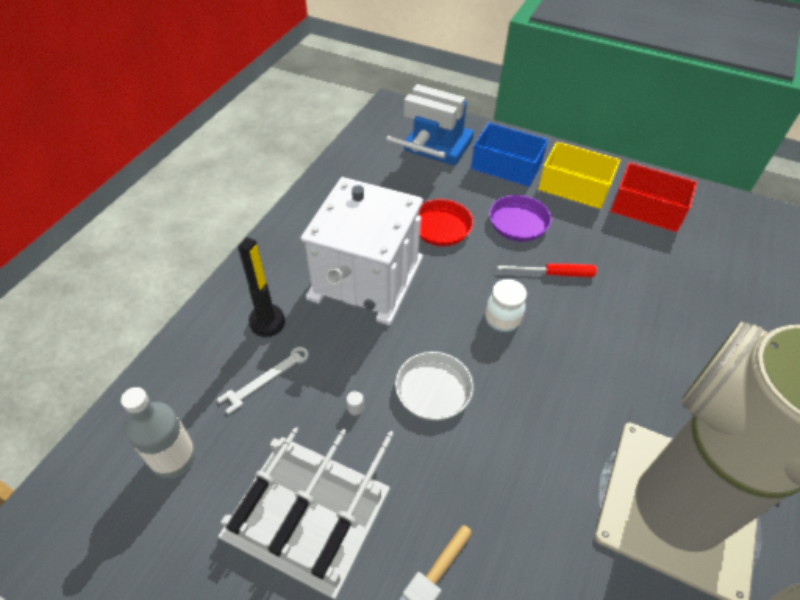

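Top view: rods at left of the picture, with the longest on the bottom row (tip at px 290,335). The grey dish is at (352,347), the gearbox at (445,237) and its tube mouth at (378,236). The side view agrees. The tool can only stay vertical, so I'll tilt the rod in the grip against the casing's top edge.

```bash
python3 - <<'E'
from bench import *
import cv2,numpy as np
out=[]
for n,(c0,r0) in (("top",(228,105)),("side",(185,105))):
    p=snapshot(n);im=p["color"][r0:r0+110,c0:c0+110,::-1]
    np.savez(f"cal_{n}.npz",K=p["intrinsics"],T=p["world_from_camera"])
    cv2.imwrite("full_%s.png"%n,p["color"][:,:,::-1])
    out.append(cv2.resize(im,(396,396),interpolation=cv2.INTER_CUBIC))
cv2.imwrite("pics/gb.png",np.hstack(out))
E
cat > h.py <<'E'
import numpy as np
from scipy.optimize import least_squares
C={n:np.load(f"cal_{n}.npz") for n in("top","side")}
def ray(n,u,v):
    K,T=C[n]["K"],C[n]["T"];d=T[:3,:3]@np.linalg.solve(K,[u,v,1.]);return T[:3,3],d/np.linalg.norm(d)
def onz(n,u,v,z):
    o,d=ray(n,u,v);return o+d*(z-o[2])/d[2]
def proj(n,X):
    K,T=C[n]["K"],C[n]["T"];q=K@(T[:3,:3].T@(np.asarray(X)-T[:3,3]));return q[:2]/q[2]
def tri(a,b):
    (o1,d1),(o2,d2)=ray("top",*a),ray("side",*b)
    t=np.linalg.lstsq(np.c_[d1,-d2],o2-o1,rcond=None)[0];p,q=o1+t[0]*d1,o2+t[1]*d2
    return (p+q)/2,np.linalg.norm(p-q)
E
```

```text
(no output)
```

View pics/gb.png

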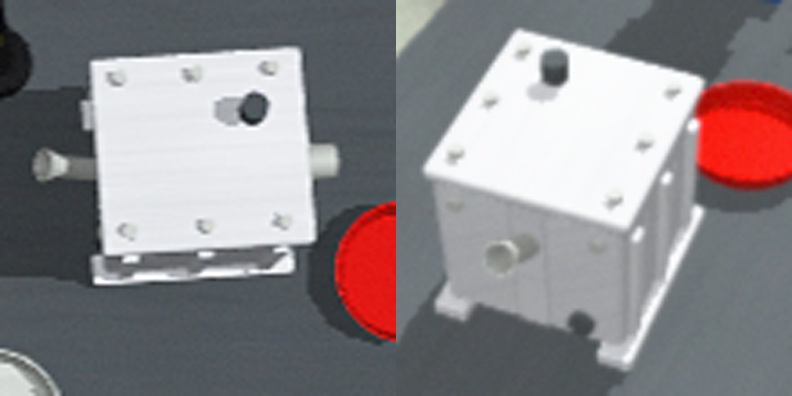

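Both crops show the gearbox. In the top crop the lid corners are (91,62), (300,48), (315,242) and (104,256), with the mouth at (45,165). In the side crop the mouth is at (104,258) and the lid corners are (122,30), (307,77), (232,226) and (30,168).

Run:
```python
from h import *
f=lambda x,y,c,r:(c+(x+.5)/3.6-.5,r+(y+.5)/3.6-.5)
t=lambda x,y:f(x,y,228,105); s=lambda x,y:f(x,y,185,105)
print("mouth",tri(t(45,165),s(104,258)))
tc=[(91,62),(300,48),(315,242),(104,256)]; sc=[(30,168),(122,30),(307,77),(232,226)]
# order: side (30,168)= front(+y), far x ; (122,30)= back? match by triangulation
import itertools
best=None
for perm in itertools.permutations(range(4)):
    e=[tri(t(*tc[i]),s(*sc[perm[i]])) for i in range(4)]
    k=sum(x[1] for x in e)
    if best is None or k<best[0]: best=(k,perm,e)
print(best[1]); P=np.array([x[0] for x in best[2]])
print(P.round(1),[round(x[1],1) for x in best[2]])
a,b,c,d=P
for u,v in((a,b),(d,c),(d,a),(c,b)): w=(v-u)[:2];print(np.linalg.norm(w).round(1),np.degrees(np.arctan2(w[1],w[0])).round(1))
```

```text
mouth (array([643.97831469, -69.29604127, 153.24461814]), np.float64(0.9771137481892018))
(0, 1, 2, 3)
[[ 728.4 -106.6  176.4]
 [ 746.7 -284.   172.7]
 [ 580.6 -296.4  176.3]
 [ 563.3 -120.9  177.3]] [np.float64(0.1), np.float64(1.0), np.float64(3.3), np.float64(1.1)]
178.4 -84.1
176.4 -84.4
165.7 5.0
166.6 4.3
```

```bash
python3 - <<'E'
from bench import *
from h import *
ps={n:snapshot(n) for n in("top","side")}
out={}
for n,p in ps.items():
    T=p["world_from_camera"]
    for q in("rod_long","rod_mid","rod_short"):
        m=regions_of(q,p)
        for d in m[:1]:
            v,u=np.nonzero(d["mask"]);print(n,q,round(d["p"],2),len(u),u.min(),u.max(),v.min(),v.max())
        if q=="rod_long": np.save(f"m_{n}.npy",m[0]["mask"])
E
python3 - <<'E'
import cv2,numpy as np
a=cv2.imread("full_top.png")[160:235,105:205]; b=cv2.imread("full_side.png")[265:375,130:260]
A=cv2.resize(a,(400,300),interpolation=cv2.INTER_CUBIC);B=cv2.resize(b,(390,330),interpolation=cv2.INTER_CUBIC)
A=cv2.copyMakeBorder(A,0,30,0,0,0);cv2.imwrite("pics/rods.png",np.hstack([A,B]))
E
```

```text
top rod_long 0.63 305 112 184 209 218
top rod_mid 0.31 183 330 344 253 281
top rod_short 0.74 2520 113 169 164 223
side rod_long 0.96 584 200 250 277 369
side rod_mid 0.73 690 170 220 276 356
side rod_short 0.63 553 145 189 274 341
```

View pics/rods.png

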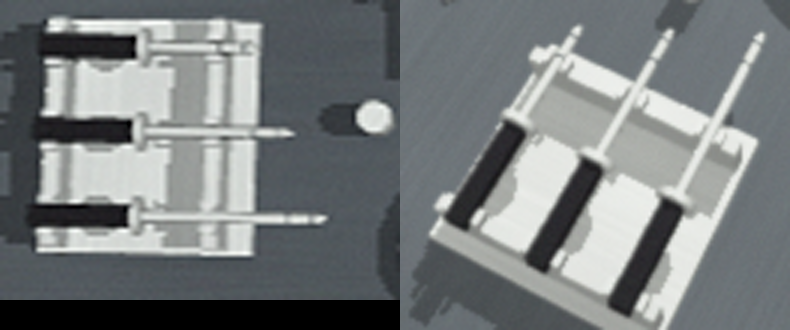

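The long rod (bottom row in the top crop) has its collar front at (144,215) and tip at (326,218). In the side crop its tip is at (760,36) and its handle end at (622,305).

Run:
```python
from h import *
t=lambda x,y:(105+(x+.5)/4-.5,160+(y+.5)/4-.5); s=lambda x,y:(130+(x-400+.5)/3-.5,265+(y+.5)/3-.5)
for k,x,y in(("tip",326,218),("collar",143,216),("rear",30,215),("mid collar",143,131),("midtip",292,132)): print(k,onz("top",*t(x,y),50).round(1))
for k,x,y in(("tip",760,36),("collar",677,195),("rear",624,300)): print(k,onz("side",*s(x,y),50).round(1))
```

```text
tip [448.6 103.9  50. ]
collar [446.8 253.2  50. ]
rear [445.4 345.2  50. ]
mid collar [516.5 257.1  50. ]
midtip [518.5 134.8  50. ]
tip [450.3 105.2  50. ]
collar [448.8 251.5  50. ]
rear [446.8 334.3  50. ]
```

>>> play_rows([
  [0, [0, 0, 0], 0.12],
  [0, [0, 0, 0], 0.12],
  [0, [0, 0, 0], 0.12],
  [0, [0, 0, 0], 0.12],
  [0, [0, 0, 0], 0.12],
  [0, [0, 0, 0], 0.12],
  [0, [0, 0, 0], 0.12],
  [0, [0, 0, 0], 0.12],
  [0, [0, 0, 0], 0.12],
  [0, [0, 0, 0], 0.12],
  [0, [0, 0, 0], 0.12],
  [0, [0, 0, 0], 0.004],
], force=40)

```text
time: 2.7
tool_pos: [131.4, 585.4, 201.8]
tcp_rot: [-180.0, -0.0, 91.2]
ft_force: [-0.2, 0.2, 0.2]
finger_gap: 42.4
grip_force: 0.0
```

>>> play_rows([
  [0, [-25, 25.6, 0], 0],
  [0, [-25, 25.6, 0], 0],
  [0, [-25, 25.6, 0], 0],
  [0, [-25, 25.6, 0], 0],
  [0, [-25, 25.6, 0], 0],
  [0, [-25, 25.6, 0], 0],
  [0, [-25, 25.6, 0], 0],
  [0, [-25, 25.6, 0], 0],
  [0, [-25, 25.6, 0], 0],
  [0, [-25, 25.6, 0], 0],
  [0, [-25, 25.6, 0], 0],
  [0, [-25, 25.6, 0], 0],
])

```text
time: 3.7
tool_pos: [447.4, 292.1, 202.0]
tcp_rot: [180.0, -0.0, 91.7]
ft_force: [0.5, -0.0, -0.5]
finger_gap: 43.1
grip_force: 0.0
```

>>> play_rows([
  [0, [0, 0, 20], 0],
  [0, [0, 0, 20], 0],
  [0, [0, 0, 0], 0],
])

```text
time: 3.95
tool_pos: [444.6, 291.6, 157.6]
tcp_rot: [-179.7, 0.2, 91.6]
ft_force: [-0.8, -0.6, -1.4]
finger_gap: 42.6
grip_force: 0.0
```

>>> play_rows([
  [0, [0, 0, 25], 0],
  [0, [0, 0, 25], 0],
  [0, [0, 0, 25], 0],
  [0, [0, 0, 25], 0],
  [0, [0, 0, 20], 0],
  [0, [0, 0, 11], 0],
  [-1, [0, 0, 0], 0],
  [-1, [0, 0, 0], 0],
  [-1, [0, 0, 0], 0],
  [-1, [0, 0, 0], 0],
  [-1, [0, 0, 0], 0],
  [-1, [0, 0, 0], 0],
])

```text
time: 4.95
tool_pos: [447.1, 294.0, 32.0]
tcp_rot: [179.9, -0.0, 91.5]
ft_force: [-0.0, -0.1, -0.0]
finger_gap: 0.3
grip_force: 0.0
```

Run:
```python
from bench import *
s=sense();print(s["time"],s["tool_pos"],s["tcp_rot"],s["finger_gap"],s["grip_force"],s["ft_force"])
```

```text
4.95 [447.06862923 293.95837771  31.99631244] [ 1.79899446e+02 -4.81594170e-02  9.15018637e+01] 0.27804002759082425 0.0 [-0.00586402 -0.08946223 -0.0050719 ]
```

Run:
```python
from bench import *
import cv2,numpy as np
a=snapshot("side")["color"][230:384,100:300,::-1];b=snapshot("top")["color"][130:284,80:280,::-1]
cv2.imwrite("pics/miss.png",np.hstack([cv2.resize(x,(400,308),interpolation=cv2.INTER_CUBIC) for x in(a,b)]))
```

```text
(no output)
```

View pics/miss.png

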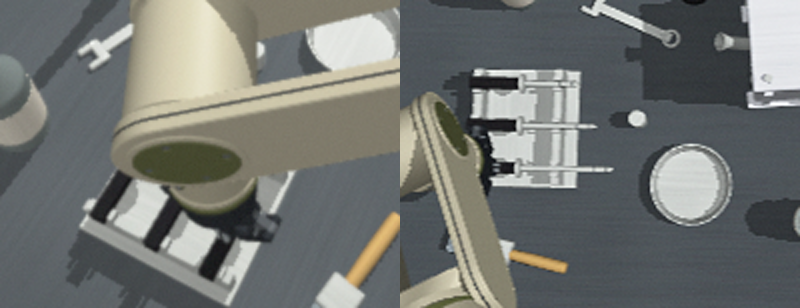

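The rods are still in the rack and the gripper is around the long rod's handle, at left crop (250,225). But the gap reads about 0, so I'll zoom in.

Run:
```python
from bench import *
import cv2,numpy as np
p=snapshot("side");a=p["color"][300:384,170:260,::-1];b=snapshot("top")["color"][185:245,95:185,::-1]
cv2.imwrite("pics/miss2.png",np.hstack([cv2.resize(a,(400,373),interpolation=cv2.INTER_CUBIC),cv2.resize(b,(400,373),interpolation=cv2.INTER_CUBIC)]))
s=sense();print(s["finger_gap"],s["grip_force"],s["joint_pos"])
from h import *
for X in([447,294,50],[447,294,32],[447,294,105],[446,343,50]): print(proj("side",X),proj("top",X))
```

```text
0.3583338960628681 0.0 [2.78321141e+01 6.09351498e+00 1.05362360e+02 1.83832349e-03
 6.85232395e+01 2.63402234e+01]
[213.49704439 347.28360169] [127.87467058 213.2589105 ]
[214.04289941 349.73535339] [129.48697418 213.51366066]
[211.70892301 339.25211063] [122.66156647 212.43522004]
[202.60084996 368.69206927] [112.82465428 213.21663003]
```

View pics/miss2.png

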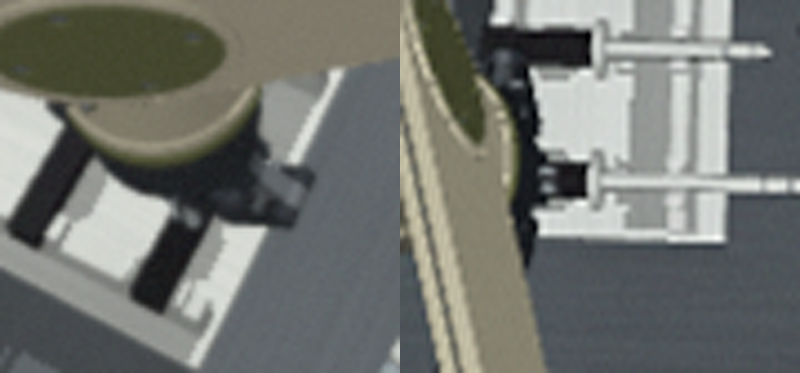

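>>> play_rows([
  [-1, [0, 0, 0], 0],
  [-1, [0, 0, -5], 0],
  [-1, [0, 0, -10], 0],
  [-1, [0, 0, -15], 0],
  [-1, [0, 0, 0], 0],
])

```text
time: 5.57
tool_pos: [448.4, 294.7, 64.6]
tcp_rot: [179.7, -0.1, 91.5]
ft_force: [1.1, 0.3, 0.5]
finger_gap: 0.3
grip_force: 0.0
```

Run:
```python
from bench import *
import cv2,numpy as np
p=snapshot("side");a=p["color"][284:384,160:280,::-1];q=snapshot("top");b=q["color"][170:270,95:215,::-1]
cv2.imwrite("pics/lift.png",np.hstack([cv2.resize(x,(400,333),interpolation=cv2.INTER_CUBIC) for x in (a,b)]))
```

```text
(no output)
```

View pics/lift.png

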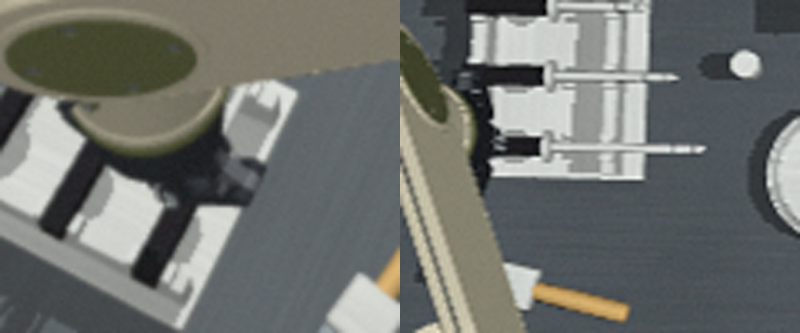

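Gap is 0.3 and the rod did not lift: the tip is still at about px (186,214) in the top image, as before. I'll save the shut view, then open the fingers and compare.

Run:
```python
from bench import *
import cv2
for n in("side","top"): cv2.imwrite(f"shut_{n}.png",snapshot(n)["color"][:,:,::-1])
from h import *
for X in([448,294.7,64.6],[448,294.7,84],[405,294.7,64],[390,294.7,84],[0,0,0]): print(proj("side",X),proj("top",X))
```

```text
[212.48278426 345.32242918] [126.33572603 212.73215104]
[211.84573915 342.50979012] [124.50395639 212.43841212]
[229.88989058 354.4225561 ] [125.57993942 226.11322971]
[235.86438597 354.91374491] [123.37988395 230.7839795 ]
[433.61667625 325.05125735] [214.48539854 353.33508152]
```

>>> play_rows([
  [0.5, [0, 0, 0], 0],
  [0.5, [0, 0, 0], 0],
  [0.5, [0, 0, 0], 0],
  [0.5, [0, 0, 0], 0],
  [0.5, [0, 0, 0], 0],
  [0.5, [0, 0, 0], 0],
])

```text
time: 6.27
tool_pos: [446.2, 293.5, 60.7]
tcp_rot: [-180.0, 0.0, 91.5]
ft_force: [-0.1, -1.1, -0.1]
finger_gap: 63.9
grip_force: 0.0
```

Run:
```python
from bench import *
import cv2,numpy as np
r=[]
for n,(c,w) in {"side":(170,290),"top":(95,175)}.items():
    o=snapshot(n)["color"][:,:,::-1]; cv2.imwrite(f"open_{n}.png",o); s=cv2.imread(f"shut_{n}.png")
    for x in(s,o): r.append(cv2.resize(x[w:w+84,c:c+110],(396,300),interpolation=cv2.INTER_CUBIC))
cv2.imwrite("pics/cmp.png",np.vstack([np.hstack(r[:2]),np.hstack(r[2:])]))
```

```text
(no output)
```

View pics/cmp.png

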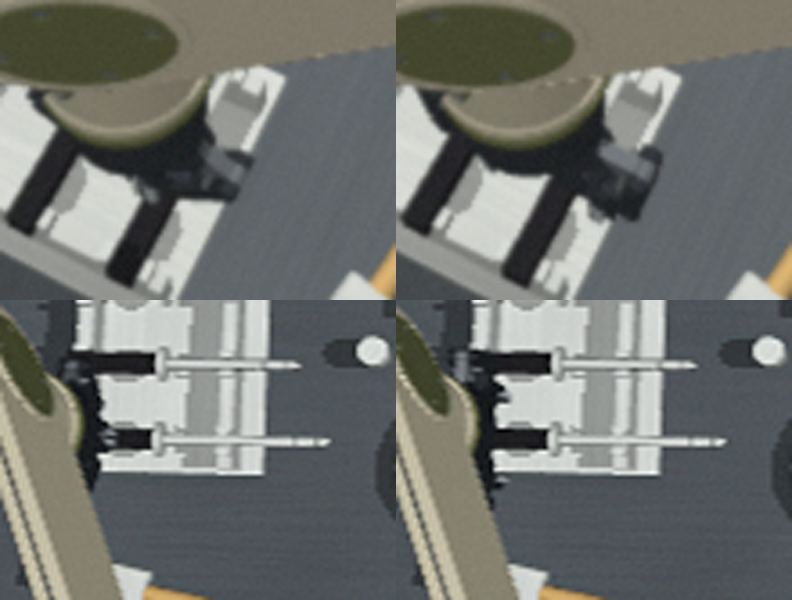

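The shut pads (side crop 150,188) sit where projected, so the calibration is fine and the rod is undisturbed. I'll retry the grasp in smaller steps, a little lower.

>>> play_rows([
  [0, [0, 0, 0], 0],
  [0, [0, 0, 0], 0],
  [0, [0, 0, 0], 0],
  [0, [0, 0, 15], 0],
  [0, [0, 0, 15], 0],
  [0, [0, 0, 3], 0],
  [0, [0, 0, 0], 0],
], force=60)

```text
time: 6.95
tool_pos: [445.0, 292.9, 26.5]
tcp_rot: [-179.8, 0.1, 91.5]
ft_force: [-0.6, -0.9, 0.2]
finger_gap: 42.6
grip_force: 0.0
```

>>> play_rows([
  [-0.4, [0, 0, 0], 0],
  [-0.4, [0, 0, 0], 0],
  [-0.4, [0, 0, 0], 0],
])

```text
time: 7.2
tool_pos: [447.0, 293.9, 28.9]
tcp_rot: [179.9, -0.0, 91.5]
ft_force: [0.5, 0.2, 0.3]
finger_gap: 25.6
grip_force: 0.0
```

>>> play_rows([
  [-0.8, [0, 0, 0], 0],
  [-0.8, [0, 0, 0], 0],
  [-0.8, [0, 0, 0], 0],
])

```text
time: 7.45
tool_pos: [448.7, 294.2, 30.4]
tcp_rot: [179.7, -0.1, 91.5]
ft_force: [1.5, -2.0, 9.3]
finger_gap: 8.8
grip_force: 8.9
```

Run:
```python
from bench import *
import cv2,numpy as np
r=[]
for n,(c,w) in {"side":(180,310),"top":(105,190)}.items():
    p=snapshot(n);o=p["color"][:,:,::-1]
    r.append(cv2.resize(o[w:w+60,c:c+70],(396,340),interpolation=cv2.INTER_CUBIC))
    T=p["world_from_camera"]
    for q in("rod_long","rod_long_tip"):
        for d in pinpoint(q,p)[:2]: print(n,q,round(d["p"],2),(T@np.r_[d["xyz"],1])[:3].round(0))
r=[np.clip(x*1.8,0,255).astype(np.uint8) for x in r]
cv2.imwrite("pics/now.png",np.hstack(r))
s=sense();print(s)
```

```text
side rod_long_tip 0.32 [588. 250.  52.]
top rod_long 0.72 [449. 254.  54.]
top rod_long_tip 0.77 [450. 108.  46.]
{'time': 7.75, 'joint_pos': array([ 2.78055326e+01,  6.22822015e+00,  1.05301917e+02, -5.02867678e-02,
        6.81891483e+01,  2.63444002e+01]), 'qd': array([ 0.00405071,  0.16704299, -0.01431805, -0.1041059 , -0.04358143,
        0.0089261 ]), 'joint_efforts': array([ 1.49445903e+00, -4.50428438e+01, -3.95956242e+01,  8.86093117e-01,
        8.20346503e-02, -1.53245794e-02]), 'tool_pos': array([448.74568013, 294.17236397,  30.33188239]), 'tcp_rot': array([ 1.79727688e+02, -8.26477017e-02,  9.14798982e+01]), 'ft_force': array([ 1.11020615, -2.8790726 , 10.89955016]), 'wrist_torque': array([-0.40663083, -0.26999395, -0.00103858]), 'grip_force': 9.135513701476157, 'finger_gap': 8.867968851218345}
```

View pics/now.png

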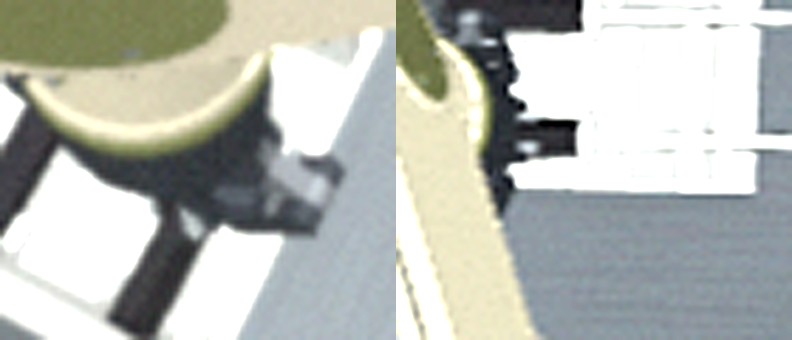

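Run:
```python
from h import *
t=lambda x,y:(105+(x+.5)/4-.5,160+(y+.5)/4-.5); s=lambda x,y:(130+(x-400+.5)/3-.5,265+(y+.5)/3-.5)
print(tri(t(326,218),s(760,36)),tri(t(143,216),s(677,195)),tri(t(292,132),s(669,33)))
print("pad",tri((128.3,216),(213.6,349.8)))
print("sockettop",tri(t(374,116),((355)*.64,397*.64)))
```

```text
(array([449.62179524, 104.39870309,  48.67064465]), np.float64(2.041810975097272)) (array([447.29994045, 252.4245969 ,  53.84866387]), np.float64(1.4702453827881876)) (array([519.38327635, 135.38941468,  48.25262357]), np.float64(1.4396261164839592))
pad (array([442.01529636, 295.74609521,  42.16048969]), np.float64(7.707524718218026))
sockettop (array([534.11184426,  69.04304622,  40.72921577]), np.float64(0.5218892819953258))
```

>>> play_rows([
  [0, [0, 0, 0], 0],
  [0, [0, 0, 0], 0],
  [0, [0, 0, 0], 0],
  [0, [0, 0, 0], 0],
  [0, [0, 0, 4], 0],
  [0, [0, 0, 4], 0],
  [0, [0, 0, 0], 0],
])

```text
time: 8.33
tool_pos: [445.3, 293.1, 18.4]
tcp_rot: [-179.9, 0.1, 91.5]
ft_force: [0.2, -0.2, 0.1]
finger_gap: 42.8
grip_force: 0.0
```

>>> play_rows([
  [0, [0, 0, 4], 0],
  [0, [0, 0, 2], 0],
  [0, [0, 0, 0], 0],
])

```text
time: 8.58
tool_pos: [445.8, 293.2, 13.0]
tcp_rot: [-179.9, 0.0, 91.5]
ft_force: [0.3, 0.5, 0.7]
finger_gap: 42.8
grip_force: 0.0
```

>>> play_rows([
  [-0.4, [0, 0, 0], 0],
  [-0.4, [0, 0, 0], 0],
  [-0.6, [0, 0, 0], 0],
  [-0.8, [0, 0, 0], 0],
  [-0.8, [0, 0, 0], 0],
  [-0.8, [0, 0, 0], 0],
])

```text
time: 9.08
tool_pos: [446.6, 293.7, 14.1]
tcp_rot: [180.0, -0.0, 91.5]
ft_force: [2.5, 0.5, 0.6]
finger_gap: 19.0
grip_force: 58.2
```

The handle is now gripped (gap 19.0, 58 N), but about 17 mm lower than the readings suggested. I'll regrip 7 mm lower for a fuller hold and then lift.

>>> play_rows([
  [0, [0, 0, 0], 0],
  [0, [0, 0, 0], 0],
  [0, [0, 0, 0], 0],
  [0, [0, 0, 4], 0],
  [0, [0, 0, 3], 0],
  [-1, [0, 0, 0], 0],
  [-1, [0, 0, 0], 0],
  [-1, [0, 0, 0], 0],
  [-1, [0, 0, 0], 0],
  [-1, [0, 0, 0], 0],
], force=60)

```text
time: 9.92
tool_pos: [446.6, 293.5, 6.9]
tcp_rot: [180.0, -0.0, 91.5]
ft_force: [3.3, 0.9, -1.7]
finger_gap: 17.1
grip_force: 61.4
```

>>> play_rows([
  [-1, [0, 0, -5], 0],
  [-1, [0, 0, -15], 0],
  [-1, [0, 0, -30], 0],
  [-1, [0, 0, -40], 0],
  [-1, [0, 0, -40], 0],
  [-1, [0, 0, -30], 0],
  [-1, [0, 0, -10], 0],
  [-1, [0, 0, 0], 0],
])

```text
time: 10.58
tool_pos: [448.0, 294.6, 180.8]
tcp_rot: [179.7, -0.2, 91.5]
ft_force: [1.4, 0.3, -1.3]
finger_gap: 16.6
grip_force: 61.6
```

```bash
cat > rod.py <<'E'
from bench import *
from h import *
import cv2
def look(save=None,qs=("rod_long","rod_long_tip")):
    s=sense();print(s["tool_pos"].round(1),s["tcp_rot"].round(1),s["finger_gap"].round(1),s["ft_force"].round(1),s["time"])
    r={}
    for n in("side","top"):
        p=snapshot(n);T=p["world_from_camera"]
        if save: cv2.imwrite(f"{save}_{n}.png",p["color"][:,:,::-1])
        for q in qs:
            for d in pinpoint(q,p)[:2]:
                X=(T@np.r_[d["xyz"],1])[:3]; print(n,q,round(d["p"],2),X.round(0),proj(n,X).round(1))
E
python3 -c "
from rod import *
look('l1')"
```

```text
Traceback (most recent call last):
  File "rod.py", line 5, in look
    s=sense();print(s["tool_pos"].round(1),s["tcp_rot"].round(1),s["finger_gap"].round(1),s["ft_force"].round(1),s["time"])
                                                                 ^^^^^^^^^^^^^^^^^^^^^
AttributeError: 'float' object has no attribute 'round'
```

```bash
sed -i 's/s\["finger_gap"\].round(1)/round(s["finger_gap"],1)/' rod.py; python3 -c "
from rod import *
look('l1')"
```

```text
[448.  294.6 180.8] [179.7  -0.2  91.5] 16.6 [ 1.4  0.3 -1.3] 10.5833
top rod_long 0.54 [448. 253. 216.] [125.  210.5]
top rod_long 0.27 [707.  87.   0.] [196.2 140.5]
top rod_long_tip 0.54 [454. 107. 218.] [176.1 209.6]
```

>>> play_rows([
  [-1, [-20, 2, 0], 0],
  [-1, [-34, 3, 0], 0],
  [-1, [-34, 3, 0], 0],
  [-1, [-34, 3, 0], 0],
  [-1, [-34, 3, 0], 0],
  [-1, [-34, 3, 0], 0],
  [-1, [-34, 3, 0], 0],
  [-1, [-34, 3, 0], 0],
  [-1, [-34, 3, 0], 0],
  [-1, [0, 0, 0], 0],
])

```text
time: 11.72
tool_pos: [479.4, -3.0, 175.4]
tcp_rot: [-179.9, 0.1, 91.2]
ft_force: [0.6, 0.1, -1.7]
finger_gap: 17.0
grip_force: 61.5
```

>>> play_rows([
  [-1, [0, 0, 0], 0.125],
  [-1, [0, 0, 0], 0.125],
  [-1, [0, 0, 0], 0.125],
  [-1, [0, 0, 0], 0.125],
  [-1, [0, 0, 0], 0.125],
  [-1, [0, 0, 0], 0.125],
  [-1, [0, 0, 0], 0.125],
  [-1, [0, 0, 0], 0.125],
  [-1, [0, 0, 0], 0.125],
  [-1, [0, 0, 0], 0.125],
  [-1, [0, 0, 0], 0.125],
  [-1, [0, 0, 0], 0.125],
])

```text
time: 12.72
tool_pos: [479.1, 2.8, 175.3]
tcp_rot: [-180.0, 0.1, 5.2]
ft_force: [-0.3, -0.2, -1.3]
finger_gap: 16.9
grip_force: 61.4
```

```bash
python3 -c "
from rod import *
look('l2')"
```

```text
[479.1   2.8 175.3] [-1.8e+02  1.0e-01  5.2e+00] 16.9 [-0.3 -0.2 -1.3] 12.7167
side rod_long 0.83 [437.  -3. 223.] [276.1 206. ]
side rod_long_tip 0.76 [290. -13. 222.] [339.  226.6]
top rod_long 0.41 [442.  -2. 219.] [214.3 214.7]
```

>>> play_rows([
  [-1, [7.4, 33.4, 0], 0],
  [-1, [7.4, 33.4, 0], 0],
  [-1, [7.4, 33.4, 0], 0],
  [-1, [7.4, 33.4, 0], 0],
  [-1, [7.4, 33.4, 0], 0],
  [-1, [0, 0, 0], 0],
  [-1, [0, 0, 15], 0],
  [-1, [0, 0, 15], 0],
  [-1, [0, 0, 0], 0],
], force=25)

```text
time: 13.77
tool_pos: [530.8, -159.7, 143.2]
tcp_rot: [-179.8, 0.3, 5.6]
ft_force: [-0.5, 0.6, -2.3]
finger_gap: 16.8
grip_force: 61.4
```

>>> play_rows([
  [-1, [0, 0, 4], 0],
  [-1, [0, 0, 4], 0],
  [-1, [0, 0, 4], 0],
  [-1, [0, 0, 0], 0],
])

```text
time: 14.1
tool_pos: [533.3, -160.6, 136.2]
tcp_rot: [179.9, -0.1, 5.6]
ft_force: [-2.4, -0.5, 2.8]
finger_gap: 16.8
grip_force: 62.4
```

```bash
python3 -c "
from rod import *
look('l3')"
```

```text
[ 533.3 -160.6  136.2] [ 1.799e+02 -1.000e-01  5.600e+00] 16.8 [-2.4 -0.5  2.8] 14.1
side rod_long_tip 0.91 [ 347. -180.  178.] [334.6 179.7]
top rod_long 0.54 [ 494. -167.  179.] [271.6 198.9]
```

>>> play_rows([
  [-1, [0, 0, 3], 0],
  [-1, [0, 0, 3], 0],
  [-1, [0, 0, 0], 0],
])

```text
time: 14.65
tool_pos: [533.2, -160.8, 130.9]
tcp_rot: [179.9, -0.1, 5.6]
ft_force: [-10.3, 0.7, 14.7]
finger_gap: 16.6
grip_force: 66.1
```

>>> play_rows([
  [-1, [0, 0, 3], 0],
  [-1, [0, 0, 3], 0],
  [-1, [0, 0, 0], 0],
])

```text
time: 14.9
tool_pos: [533.3, -160.8, 125.1]
tcp_rot: [179.9, -0.1, 5.6]
ft_force: [-10.6, 0.3, 15.7]
finger_gap: 16.7
grip_force: 69.4
```

```bash
python3 -c "
from rod import *
look('l3')"
```

```text
[ 533.3 -160.8  125.1] [ 1.799e+02 -1.000e-01  5.600e+00] 16.7 [-10.6   0.3  15.7] 14.9
side rod_long 0.71 [ 493. -167.  164.] [280.1 168.1]
side rod_long_tip 0.72 [ 351. -180.  124.] [329.4 192.1]
top rod_long 0.43 [ 494. -165.  161.] [270.4 199.4]
top rod_long_tip 0.32 [425. -23.  -2.] [225.4 222.5]
```

>>> play_rows([
  [-1, [0, 0, 3], 0],
  [-1, [0, 0, 3], 0],
  [-1, [0, 0, 3], 0],
  [-1, [0, 0, 1.5], 0],
  [-1, [0, 0, 0], 0],
])

```text
time: 15.62
tool_pos: [534.5, -160.8, 115.5]
tcp_rot: [179.9, -0.2, 5.6]
ft_force: [-8.2, 1.6, 16.6]
finger_gap: 16.9
grip_force: 76.3
```

```bash
python3 -c "
from rod import *
look('l3')"
```

```text
[ 534.5 -160.8  115.5] [179.9  -0.2   5.6] 16.9 [-8.2  1.6 16.6] 15.6167
side rod_long 0.67 [ 495. -166.  147.] [278.9 172.4]
side rod_long_tip 0.62 [ 368. -178.   75.] [320.3 201.8]
top rod_long 0.6 [ 499. -166.  142.] [270.5 198.5]
top rod_long 0.34 [644. -73. 148.] [241.4 150.6]
top rod_long_tip 0.65 [ 368. -171.   68.] [270. 241.]
```

>>> play_rows([
  [-1, [0, 0, 2], 0],
  [-1, [0, 0, 2], 0],
  [-1, [0, 0, 0], 0],
  [-1, [0, 0, -20], 0],
  [-1, [-5, 0, -30], 0],
  [-1, [-15, 0, -35], 0],
  [-1, [-15, 0, 0], 0],
  [-1, [0, 0, 0], 0],
])

```text
time: 16.58
tool_pos: [498.3, -164.5, 196.3]
tcp_rot: [179.8, -0.2, 5.5]
ft_force: [0.2, 0.0, -2.3]
finger_gap: 16.7
grip_force: 76.8
```

```bash
python3 -c "
from rod import *
look('l4')"
```

```text
[ 498.3 -164.5  196.3] [179.8  -0.2   5.5] 16.7 [ 0.2  0.  -2.3] 16.5833
side rod_long 0.69 [ 460. -169.  224.] [294.2 155.7]
side rod_long_tip 0.73 [ 340. -182.  142.] [334.9 188.9]
top rod_long 0.7 [ 468. -168.  217.] [272.4 206.9]
top rod_long_tip 0.59 [ 340. -176.  136.] [272.7 251. ]
```

>>> play_rows([
  [-1, [2, -20, -2], 0],
  [-1, [3.3, -34, -4], 0],
  [-1, [3.3, -34, -4], 0],
  [-1, [3.3, -34, -4], 0],
  [-1, [3.3, -34, -4], 0],
  [-1, [3.3, -34, -4], 0],
  [-1, [3.3, -34, -4], 0],
  [-1, [3.3, -34, -3], 0],
  [-1, [1, -11, 0], 0],
  [-1, [0, 0, 0], -0.1],
])

```text
time: 17.72
tool_pos: [497.7, 109.8, 221.6]
tcp_rot: [-179.9, 0.1, 11.4]
ft_force: [0.3, -0.9, -1.1]
finger_gap: 16.5
grip_force: 76.7
```

>>> play_rows([
  [-1, [0, 0, 0], -0.123],
  [-1, [0, 0, 0], -0.123],
  [-1, [0, 0, 0], -0.123],
  [-1, [0, 0, 0], -0.123],
  [-1, [0, 0, 0], -0.123],
  [-1, [0, 0, 0], -0.123],
  [-1, [0, 0, 0], -0.123],
  [-1, [0, 0, 0], -0.123],
  [-1, [0, 0, 0], -0.123],
  [-1, [0, 0, 0], -0.123],
  [-1, [0, 0, 0], -0.123],
  [-1, [0, 0, 0], -0.12],
])

```text
time: 18.72
tool_pos: [497.8, 106.4, 221.2]
tcp_rot: [-179.9, 0.0, 96.0]
ft_force: [0.4, 0.4, -1.1]
finger_gap: 16.7
grip_force: 76.7
```

>>> play_rows([
  [-1, [0, 0, 0], 0],
  [-1, [0, 0, 0], 0],
])

```text
time: 18.88
tool_pos: [497.8, 106.5, 221.5]
tcp_rot: [-179.9, 0.0, 95.5]
ft_force: [0.8, -0.4, -1.3]
finger_gap: 16.7
grip_force: 76.7
```

>>> play_rows([
  [-1, [-2, 20, -1], 0],
  [-1, [-3, 32, -1], 0],
  [-1, [-3, 32, -1], 0],
  [-1, [-3, 32, -1], 0],
  [-1, [-2.2, 13.8, 0], 0],
  [-1, [0, 0, 0], 0],
  [-1, [0, 0, 0], 0],
])

```text
time: 19.47
tool_pos: [628.4, 106.1, 225.0]
tcp_rot: [-179.9, -0.0, 95.5]
ft_force: [0.1, -0.4, 0.2]
finger_gap: 17.0
grip_force: 76.7
```

```bash
python3 -c "
from rod import *
look('l5',('rod_long','rod_long_tip','tube'))
a=cv2.imread('l5_top.png')[130:190,190:260];b=cv2.imread('l5_side.png')[125:185,180:250]
cv2.imwrite('pics/pre.png',np.hstack([cv2.resize(x,(399,342),interpolation=cv2.INTER_CUBIC) for x in(a,b)]))
"
```

```text
[628.4 106.1 225. ] [-179.9   -0.    95.5] 17.0 [ 0.1 -0.4  0.2] 19.4667
side rod_long 0.61 [643. -56. 174.] [210.9 174.5]
side rod_long 0.51 [630.  70. 252.] [185.7 191. ]
side rod_long_tip 0.69 [645. -56. 172.] [210.4 174.7]
side rod_long_tip 0.22 [306. 274.   3.] [273.9 374. ]
side tube 0.37 [775. -19.  -2.] [171.  207.1]
top rod_long 0.72 [629.  71. 254.] [189.7 147.1]
top rod_long 0.6 [ 372. -232.    0.] [286.9 239.9]
top rod_long_tip 0.63 [649. -48. 171.] [233.1 147.5]
top tube 0.5 [645. -71. 151.] [240.5 150.1]
```

View pics/pre.png

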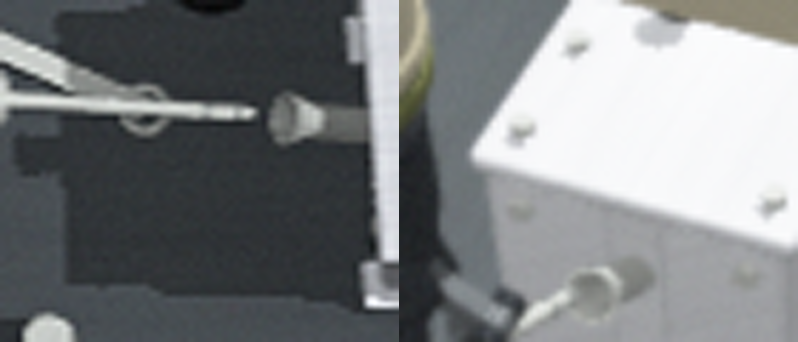

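The top crop (left) shows the tip at (253,112) and mouth centre at (285,118). The side crop (right) shows the tip at (173,292) and mouth at (196,295). The rod is nearly in line with the tube.

Run:
```python
from h import *
t=lambda x,y:(190+(x+.5)/5.7-.5,130+(y+.5)/5.7-.5); s=lambda x,y:(180+(x+.5)/5.7-.5,125+(y+.5)/5.7-.5)
tip,e1=tri(t(254,112),s(173,292)); m,e2=tri(t(284,118),s(196,295))
y=np.radians(5.4);ax=np.array([-np.sin(y)*.819,np.cos(y)*.819,.5736])
lat=np.array([np.cos(y),np.sin(y),0]);up=np.cross(lat,ax)
d=tip-m
print(tip,e1,m,e2,"along",d@ax,"lat",d@lat,"up",d@up,up)
```

```text
[643.0812301  -51.5417679  173.68334269] 0.9255797145579117 [642.78675876 -67.53669153 155.86657056] 1.4558495678835641 along 23.238709093288797 lat 1.7984197512451199 up 5.473861487255265 [ 0.05398053 -0.57105434  0.819     ]
```

>>> play_rows([
  [-1, [1.5, -1, 2.2], 0],
  [-1, [1.6, -0.8, 2.3], 0],
  [-1, [-8.2, 0, 5.7], 0],
  [-1, [-8.2, 0, 5.7], 0],
  [-1, [-4.1, 0, 2.9], 0],
  [-1, [-4.1, 0, 2.9], 0],
  [-1, [0, 0, 0], 0],
])

```text
time: 20.45
tool_pos: [628.4, 83.3, 203.3]
tcp_rot: [-179.9, 0.0, 95.6]
ft_force: [-1.0, -0.1, -1.4]
finger_gap: 16.7
grip_force: 76.7
```

>>> play_rows([
  [-1, [-4.1, 0, 2.9], 0],
  [-1, [-4.1, 0, 2.9], 0],
  [-1, [0, 0, 0], 0],
])

```text
time: 20.7
tool_pos: [629.5, 75.7, 198.1]
tcp_rot: [-180.0, 0.0, 95.6]
ft_force: [-0.1, 1.0, -1.3]
finger_gap: 17.2
grip_force: 76.7
```

>>> play_rows([
  [-1, [-4.2, 0, 2.8], 0],
  [-1, [-4.2, 0, 2.8], 0],
  [-1, [-4.2, 0, 2.8], 0],
  [-1, [-4.2, 0, 2.7], 0],
  [-1, [0, 0, 0], 0],
])

```text
time: 21.12
tool_pos: [631.0, 58.8, 186.7]
tcp_rot: [-179.9, 0.0, 95.6]
ft_force: [-0.3, -0.3, -1.6]
finger_gap: 16.6
grip_force: 76.7
```

>>> play_rows([
  [-1, [-4.3, 0, 2.7], 0],
  [-1, [-4.3, 0, 2.7], 0],
  [-1, [-4.3, 0, 2.7], 0],
  [-1, [-4.3, 0, 2.7], 0],
  [-1, [0, 0, 0], 0],
])

```text
time: 21.53
tool_pos: [632.7, 41.8, 175.8]
tcp_rot: [-179.9, 0.0, 95.6]
ft_force: [1.2, 0.0, -2.6]
finger_gap: 16.6
grip_force: 76.6
```

>>> play_rows([
  [-1, [-4.3, 0, 2.7], 0],
  [-1, [-4.3, 0, 2.7], 0],
  [-1, [-4.3, 0, 2.7], 0],
  [-1, [-4.3, 0, 2.7], 0],
  [-1, [-4.3, 0, 2.7], 0],
  [-1, [-4.3, 0, 2.7], 0],
  [-1, [0, 0, 0], 0],
])

```text
time: 22.12
tool_pos: [635.2, 16.2, 159.6]
tcp_rot: [-179.9, -0.0, 95.6]
ft_force: [0.7, 1.2, -5.1]
finger_gap: 17.0
grip_force: 76.4
```

>>> play_rows([
  [-1, [-4.3, 0, 2.7], 0],
  [-1, [-4.3, 0, 2.7], 0],
  [-1, [-4.3, 0, 2.7], 0],
  [-1, [-4.3, 0, 2.7], 0],
  [-1, [-4.3, 0, 2.7], 0],
  [-1, [-4.3, 0, 2.7], 0],
  [-1, [0, 0, 0], 0],
])

```text
time: 22.7
tool_pos: [637.8, -9.6, 143.5]
tcp_rot: [-179.9, 0.0, 95.6]
ft_force: [1.0, 1.1, -6.9]
finger_gap: 16.4
grip_force: 76.3
```

>>> play_rows([
  [-1, [-4.1, 0, 2.9], 0],
  [-1, [-4.1, 0, 2.9], 0],
  [-1, [-4.1, 0, 2.9], 0],
  [-1, [-4.1, 0, 2.9], 0],
  [-1, [0, 0, 0], 0],
])

```text
time: 23.12
tool_pos: [639.4, -26.2, 132.0]
tcp_rot: [-179.9, 0.0, 95.6]
ft_force: [0.2, 0.8, -4.2]
finger_gap: 17.0
grip_force: 76.6
```

>>> play_rows([
  [-1, [-3.3, 0, 2.3], 0],
  [-1, [-2.5, 0, 1.7], 0],
  [-1, [0, 0, 0], 0],
])

```text
time: 23.37
tool_pos: [640.1, -31.3, 128.5]
tcp_rot: [-180.0, 0.0, 95.7]
ft_force: [0.4, 0.9, -4.5]
finger_gap: 16.7
grip_force: 76.7
```

```bash
python3 -c "
from rod import *
look('l6')"
```

```text
[640.1 -31.3 128.5] [-180.     0.    95.7] 16.7 [ 0.4  0.9 -4.5] 23.3667
side rod_long 0.58 [642. -65. 159.] [213.4 176.4]
side rod_long 0.46 [307. 274.  -0.] [273.6 374.1]
```

>>> play_rows([
  [-1, [-1.6, 0, 1.15], 0],
  [-1, [-1.6, 0, 1.15], 0],
  [-1, [0, 0, 0], 0],
])

```text
time: 23.92
tool_pos: [640.7, -33.9, 126.6]
tcp_rot: [180.0, -0.0, 95.7]
ft_force: [0.3, 1.5, -3.1]
finger_gap: 17.0
grip_force: 76.8
```

>>> play_rows([
  [-1, [-1.6, 0, 1.15], 0],
  [-1, [0, 0, 0], 0],
])

```text
time: 24.08
tool_pos: [640.9, -35.6, 125.6]
tcp_rot: [180.0, -0.0, 95.7]
ft_force: [0.2, 2.1, -2.0]
finger_gap: 17.0
grip_force: 76.9
```

>>> play_rows([
  [-1, [-1.6, 0, 1.15], 0],
  [-1, [0, 0, 0], 0],
])

```text
time: 24.25
tool_pos: [641.0, -35.6, 125.4]
tcp_rot: [180.0, -0.1, 95.7]
ft_force: [-3.3, 9.8, 4.0]
finger_gap: 16.4
grip_force: 77.9
```

Axial force rose to about 12 N with no further advance, at the expected place, so the collar is seated. Drawing out.

>>> play_rows([
  [-1, [4.1, 0, -2.9], 0],
  [-1, [8.2, 0, -5.7], 0],
  [-1, [12.5, 0, -8.6], 0],
  [-1, [12.5, 0, -8.6], 0],
  [-1, [12.5, 0, -8.6], 0],
  [-1, [12.5, 0, -8.6], 0],
  [-1, [12.5, 0, -8.6], 0],
])

```text
time: 24.83
tool_pos: [633.5, 39.0, 177.3]
tcp_rot: [180.0, 0.0, 95.7]
ft_force: [0.3, -0.2, -3.4]
finger_gap: 16.7
grip_force: 76.5
```

>>> play_rows([
  [-1, [12.5, 0, -8.7], 0],
  [-1, [12.5, 0, -8.7], 0],
  [-1, [12.5, 0, -8.7], 0],
  [-1, [12.5, 0, -8.7], 0],
  [-1, [12.5, 0, -8.7], 0],
  [-1, [12.5, 0, -8.7], 0],
  [-1, [10, 0, -8.7], 0],
  [-1, [0, 0, -10], 0],
  [-1, [0, 0, 0], 0],
])

```text
time: 25.58
tool_pos: [626.1, 122.5, 250.0]
tcp_rot: [179.8, 0.0, 95.7]
ft_force: [0.7, 0.3, -0.5]
finger_gap: 17.2
grip_force: 76.8
```

```bash
python3 -c "
from rod import *
look('l7')"
```

```text
[626.1 122.5 250. ] [179.8   0.   95.7] 17.2 [ 0.7  0.3 -0.5] 25.5833
side rod_long 0.77 [627.  88. 279.] [180.9 189.4]
side rod_long 0.37 [535.  69.   2.] [227.2 261.1]
side rod_long_tip 0.76 [644. -37. 196.] [206.1 173.9]
top rod_long 0.57 [631.  85. 274.] [183.6 144.8]
top rod_long_tip 0.47 [644. -32. 191.] [227.4 147.5]
```

>>> play_rows([
  [-1, [-20, 0, 0], 0],
  [-1, [-35, 0, 0], 0],
  [-1, [-35, 0, 0], 0],
  [-1, [-10, 0, 0], 0],
  [-1, [0, 0, 0], 0],
  [-1, [0, 0, 8], 0],
  [-1, [0, 0, 8], 0],
  [-1, [0, 0, 8], 0],
  [-1, [0, 0, 8], 0],
  [-1, [0, 0, 8], 0],
  [-1, [0, 0, 8], 0],
  [-1, [0, 0, 0], 0],
])

```text
time: 26.88
tool_pos: [634.4, 24.4, 197.0]
tcp_rot: [-179.9, -0.0, 95.8]
ft_force: [0.7, 2.3, 3.9]
finger_gap: 17.1
grip_force: 74.5
```

```bash
python3 -c "
from rod import *
look('l8')"
```

```text
[634.4  24.4 197. ] [-179.9   -0.    95.8] 17.1 [0.7 2.3 3.9] 26.8833
side rod_long 0.66 [637. -14. 232.] [202.7 171.2]
side rod_long_tip 0.54 [ 654. -153.  178.] [224.8 148.6]
top rod_long 0.71 [638. -12. 233.] [219.6 146.2]
top rod_long_tip 0.7 [ 659. -149.  172.] [266.2 145. ]
```

Leveling works (about 22° now). Continuing to TCP z ≈ 132.

>>> play_rows([
  [-1, [0, 0, 8], 0],
  [-1, [0, 0, 8], 0],
  [-1, [0, 0, 8], 0],
  [-1, [0, 0, 8], 0],
  [-1, [0, 0, 8], 0],
  [-1, [0, 0, 8], 0],
  [-1, [0, 0, 6], 0],
  [-1, [0, 0, 5], 0],
  [-1, [0, 0, 0], 0],
])

```text
time: 27.93
tool_pos: [634.2, 22.2, 138.0]
tcp_rot: [-179.9, 0.0, 95.7]
ft_force: [0.2, 2.3, 2.7]
finger_gap: 17.0
grip_force: 72.7
```

```bash
python3 -c "
from rod import *
look('l9')"
```

```text
[634.2  22.2 138. ] [-179.9    0.    95.7] 17.0 [0.2 2.3 2.7] 27.9333
side rod_long 0.54 [638. -18. 187.] [204.9 182.2]
side rod_long 0.34 [ 373. -230.    4.] [320.9 203.2]
side rod_long_tip 0.85 [ 656. -172.  180.] [227.5 143.7]
top rod_long 0.52 [640. -19. 183.] [223.1 149.2]
top rod_long_tip 0.55 [ 656. -162.  175.] [270.8 145.7]
top rod_long_tip 0.47 [ 370. -230.    3.] [286.4 240.5]
```

>>> play_rows([
  [-1, [0, 0, 4], 0],
  [-1, [0, 0, 3], 0],
  [-1, [0, 0, 0], 0],
])

```text
time: 28.48
tool_pos: [634.8, 22.4, 132.1]
tcp_rot: [-180.0, 0.0, 95.7]
ft_force: [1.1, 2.0, 3.0]
finger_gap: 16.9
grip_force: 72.7
```

```bash
python3 -c "
from rod import *
look('l9');look('l9')"
```

```text
[634.8  22.4 132.1] [-180.     0.    95.7] 16.9 [1.1 2.  3. ] 28.4833
side rod_long 0.52 [638. -21. 182.] [205.7 182.5]
side rod_long_tip 0.64 [ 656. -170.  182.] [227.  143.7]
side rod_long_tip 0.48 [520. 253.   0.] [197.  324.3]
top rod_long 0.69 [638. -17. 181.] [222.4 150.1]
top rod_long_tip 0.54 [ 654. -163.  176.] [271.1 146.4]
[635.   22.3 132.9] [180.    0.   95.7] 16.7 [0.1 1.7 2.4] 28.7833
side rod_long 0.8 [637. -22. 182.] [206.1 182.3]
side rod_long_tip 0.81 [ 653. -171.  180.] [228.4 144.4]
top rod_long 0.69 [514. 258.  53.] [139.7 192.9]
top rod_long 0.54 [643. -19. 182.] [223.2 148.2]
top rod_long_tip 0.55 [ 654. -161.  177.] [270.4 146.1]
```

>>> play_rows([
  [-1, [0, 0, 1.2], 0],
  [-1, [0, 0, 0], 0],
  [-1, [0, 0, -10], 0],
  [-1, [0, 0, -25], 0],
  [-1, [0, 0, -25], 0],
  [-1, [0, 0, 0], 0],
])

```text
time: 29.58
tool_pos: [637.4, 22.1, 197.9]
tcp_rot: [179.6, 0.1, 95.7]
ft_force: [1.3, -0.5, -0.3]
finger_gap: 17.0
grip_force: 72.2
```

>>> play_rows([
  [-1, [10, -12, 0], 0],
  [-1, [19, -24, 0], 0],
  [-1, [19, -24, 0], 0],
  [-1, [19, -24, 0], 0],
  [-1, [19, -24, 0], 0],
  [-1, [19, -24, 0], 0],
  [-1, [19, -24, 0], 0],
  [-1, [19, -24, 0], 0],
  [-1, [19, -24, 0], 0],
  [-1, [5.7, -6.4, 0], 0],
  [-1, [0, 0, 0], 0],
  [-1, [0, 0, 0], 0],
])

```text
time: 30.58
tool_pos: [409.2, 168.5, 191.7]
tcp_rot: [180.0, 0.0, 95.7]
ft_force: [-0.3, 0.3, -1.3]
finger_gap: 17.0
grip_force: 72.0
```

```bash
python3 -c "
from rod import *
look('l10');look('l10')"
```

```text
[409.2 168.5 191.7] [180.    0.   95.7] 17.0 [-0.3  0.3 -1.3] 30.5833
side rod_long 0.74 [522. 248.  54.] [195.  313.6]
side rod_long 0.62 [411. 124. 241.] [263.5 249.7]
top rod_long 0.77 [415. 127. 237.] [167.4 222.9]
top rod_long_tip 0.75 [432. -21. 231.] [220.5 218.1]
top rod_long_tip 0.18 [417. 130. 237.] [166.  222.2]
[409.5 167.9 191.4] [-180.     0.    95.6] 17.1 [ 0.3  0.2 -1.9] 30.8833
side rod_long 0.61 [412. 127. 241.] [262.4 250.7]
top rod_long 0.67 [414. 125. 240.] [167.8 223.3]
top rod_long_tip 0.56 [430. -18. 231.] [219.3 218.7]
```

>>> play_rows([
  [-1, [0, 0, 15], 0],
  [-1, [0, 0, 25], 0],
  [-1, [0, 0, 25], 0],
  [-1, [0, 0, 25], 0],
  [-1, [0, 0, 25], 0],
  [-1, [0, 0, 18], 0],
  [-1, [0, 0, 9], 0],
  [-1, [0, 0, 2], 0],
  [-1, [0, 0, 0], 0],
  [-1, [0, 0, 0], 0],
])

```text
time: 32.02
tool_pos: [410.0, 168.8, 48.9]
tcp_rot: [179.9, -0.0, 95.7]
ft_force: [0.1, 0.5, -1.3]
finger_gap: 16.7
grip_force: 72.1
```

```bash
cat > meas.py <<'E'
from rod import *
acc={}
for k in range(3):
    for n in("side","top"):
        p=snapshot(n);T=p["world_from_camera"]
        if k==0: cv2.imwrite(f"m_{n}.png",p["color"][:,:,::-1])
        for q,g in(("rod_long",(413,127,90)),("rod_long_tip",(430,-20,90))):
            for d in pinpoint(q,p):
                X=(T@np.r_[d["xyz"],1])[:3]
                if np.linalg.norm(X-g)<30: acc.setdefault((q,n),[]).append(np.r_[X,proj(n,X)]);break
for k,v in acc.items(): print(k,len(v),np.mean(v,0).round(1))
for q in("rod_long","rod_long_tip"):
    if (q,"top") in acc and (q,"side") in acc: print(q,tri(np.mean(acc[q,"top"],0)[3:],np.mean(acc[q,"side"],0)[3:]))
s=sense();print(s["time"],s["tool_pos"],s["tcp_rot"],s["ft_force"])
E
python3 meas.py
```

```text
('rod_long', 'side') 3 [412.2 125.4  99.9 260.7 280.7]
('rod_long', 'top') 2 [414.4 127.9  95.5 175.8 224.2]
('rod_long_tip', 'top') 3 [430.3 -17.2  89.4 222.2 220.2]
rod_long (array([413.06963253, 126.49889658, 101.77025177]), np.float64(2.4733781861513746))
32.9167 [408.97640313 168.43430684  47.54774392] [-1.79993058e+02  1.61420008e-03  9.56697112e+01] [ 0.46243912  0.21166595 -0.49681429]
```

Run:
```python
from rod import *
from bench import *
for n in("side","top"):
    print(n,[proj(n,X).round(1) for X in([413,126.5,97],[428,-20,97],[428,-20,89])])
p=snapshot("side");
for d in regions_of("rod_long",p)[:4]:
    v,u=np.nonzero(d["mask"]);print(round(d["p"],2),len(u),u.min(),u.max(),v.min(),v.max(),[ (int(c),round(v[u==c].mean(),1),int((u==c).sum())) for c in range(u.min(),u.max()+1,4)] if len(u)<900 else "")
g=cv2.cvtColor(p["color"],cv2.COLOR_RGB2GRAY)
for c in range(262,300,4):
    print(c,list(g[200:285:2,c]))
```

```text
side [array([260.1, 281.5]), array([279. , 231.9]), array([278.8, 233.6])]
top [array([176.2, 224.6]), array([223. , 220.9]), array([223.1, 221. ])]
0.73 486 140 196 222 263 [(140, np.float64(255.0), 3), (144, np.float64(253.0), 5), (148, np.float64(256.5), 14), (152, np.float64(255.0), 11), (156, np.float64(250.5), 8), (160, np.float64(247.5), 8), (164, np.float64(245.0), 9), (168, np.float64(242.5), 8), (172, np.float64(240.0), 9), (176, np.float64(236.5), 8), (180, np.float64(234.0), 7), (184, np.float64(231.0), 7), (188, np.float64(227.0), 11), (192, np.float64(226.5), 10), (196, np.float64(226.5), 4)]
0.62 218 243 256 292 318 [(243, np.float64(314.5), 4), (247, np.float64(310.0), 17), (251, np.float64(304.5), 24), (255, np.float64(299.5), 14)]
262 [np.uint8(236), np.uint8(236), np.uint8(236), np.uint8(235), np.uint8(235), np.uint8(226), np.uint8(215), np.uint8(155), np.uint8(196), np.uint8(214), np.uint8(180), np.uint8(135), np.uint8(132), np.uint8(131), np.uint8(133), np.uint8(148), np.uint8(120), np.uint8(77), np.uint8(73), np.uint8(74), np.uint8(74), np.uint8(74), np.uint8(74
[... 5393 characters left out ...]
114), np.uint8(112), np.uint8(114), np.uint8(113)]
298 [np.uint8(130), np.uint8(109), np.uint8(112), np.uint8(112), np.uint8(126), np.uint8(215), np.uint8(207), np.uint8(144), np.uint8(214), np.uint8(209), np.uint8(140), np.uint8(132), np.uint8(130), np.uint8(132), np.uint8(129), np.uint8(130), np.uint8(133), np.uint8(131), np.uint8(132), np.uint8(131), np.uint8(131), np.uint8(132), np.uint8(130), np.uint8(131), np.uint8(133), np.uint8(132), np.uint8(130), np.uint8(131), np.uint8(131), np.uint8(202), np.uint8(138), np.uint8(110), np.uint8(115), np.uint8(113), np.uint8(115), np.uint8(115), np.uint8(112), np.uint8(113), np.uint8(114), np.uint8(114), np.uint8(112), np.uint8(110), np.uint8(111)]
```

Run:
```python
from h import *
print("o",tri((222.8,149.2),(205.9,182.4)));print("t",tri((270.8,146.25),(227.7,144.05)))
print("138: o",tri((223.1,149.2),(204.9,182.2)),"t",tri((270.8,145.7),(227.5,143.7)))
# current: subpixel rod centreline in l9 images
import cv2
for n,a,b in(("top",(640,-18,181),(655,-166,178)),("side",(640,-18,181),(655,-166,178))):
    g=cv2.cvtColor(cv2.imread(f"l9_{n}.png"),cv2.COLOR_BGR2GRAY).astype(float)
    P,Q=proj(n,a),proj(n,b);d=(Q-P)/np.linalg.norm(Q-P);nn=np.array([-d[1],d[0]])
    for f in(.1,.2,.3,.4,.5,.6,.7,.8,.9):
        c=P+f*(Q-P);s=np.arange(-6,6.1,1)
        pr=cv2.remap(g.astype(np.float32),(c[0]+s*nn[0]).astype(np.float32)[None],(c[1]+s*nn[1]).astype(np.float32)[None],cv2.INTER_LINEAR)[0]
        print(n,f,c.round(1),pr.astype(int))
```

```text
o (array([637.72149901, -18.85068558, 185.11158972]), np.float64(3.7444920648678237))
t (array([ 650.29853767, -161.77676574,  190.11605165]), np.float64(1.472895957876255))
138: o (array([639.28624269, -19.17157355, 184.27571683]), np.float64(0.8842637287872048)) t (array([ 651.36766873, -161.83065313,  191.050408  ]), np.float64(2.3009431360209778))
top 0.1 [227.8 149. ] [ 53  50  51  50  48  60 194 196 100  49  49  55  51]
top 0.2 [232.7 148.6] [ 51  52  51  49  49  78 166 192 100  49  50  51  53]
top 0.3 [237.6 148.3] [ 51  50  50  49  54  94 168 194 146 116 107  95  90]
top 0.4 [242.5 147.9] [ 51  48  52  51  52 108 187 196 119 165 159 153  70]
top 0.5 [247.4 147.6] [ 51  50  50  50  48  75 160 193 125  94  98  93  81]
top 0.6 [252.4 147.2] [ 67  45  47  48  47  75 163 197 149  98 103 100  94]
top 0.7 [257.3 146.9] [220 220 220 221 223 183 180 194 151 216 223 222 219]
top 0.8 [262.2 146.5] [221 221 220 220 222 191 154 145 146 188 224 222 218]
top 0.9 [267.1 146.2] [219 222 221 220 222 215 175 183 171 228 222 221 217]
side 0.1 [206.6 179.5] [ 39  39  38  39  37  39  58 103 149 153 112  83  81]
side 0.2 [208.9 175.7] [ 38  39  39  38  41  47  56  91 112 122 126 125 125]
side 0.3 [211.1 172. ] [ 37  35  35  42  56  84 109 158 123 117 123 136 146]
side 0.4 [213.4 168.2] [ 48  84 140 157 170 208 229 207 164 153 149 141 137]
side 0.5 [215.6 164.5] [153 161 162 161 170 210 229 207 170 158 158 159 159]
side 0.6 [217.8 160.7] [219 212 198 189 186 218 233 210 168 152 154 153 156]
side 0.7 [220.1 157. ] [248 248 248 247 243 235 234 215 195 233 247 247 246]
side 0.8 [222.3 153.2] [248 248 248 247 241 232 231 215 203 242 248 248 247]
side 0.9 [224.6 149.4] [248 248 248 248 244 234 233 224 226 246 248 248 247]
```

```bash
python3 -c "
from bench import *
print(hand_in())"
```

```text
the job is handed in; nothing more can be done
None
```

The longest rod went into the dipstick tube until its collar stopped on the mouth (about 12 N), was drawn right out, and was handed in still gripped: its tip is over the middle of the grey drip dish, about 90 mm above the bench. The rod may sit 2–3° tip-low, since the arm hid it from the side camera and I could not check the level more closely.

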